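# Hang a routing template on the turning template tree

## Robot

A 7-joint arm with a two-finger parallel gripper is mounted at the origin on a cart in front of the work surface, level with it; the furniture and walls round the work are solid. World frame = base frame: x ahead of the robot, y to its left, z up, the work surface at z = 0. Lengths are in m, angles in rad, forces in N, time in s.
With the tool pointing down it reaches from about 0.4 to 0.875 m from the base axis. Payload 19.3 kg.
Tool frame: the origin (TCP) lies between the finger pads; the fingertips stand 17 mm ahead of it and the grasp point (between the pads) lies 2 mm behind it; z points along the fingers, x is the direction in which the jaws open and shut, and the axes are right-handed (so a half turn about z gives the same grasp; the last joint's range is limited). The gripper opens to 85 mm and grips with 20 to 120 N. Pads are 22 mm wide; open, the fingers measure 114 mm over their backs; the gripper's body (76 mm by 85 mm) begins 54 mm behind the grasp point. The pads swing forward as they close: fully open they stand 13 mm farther back than shut.
Start: joints at [1.194, 0.521, -0.036, 1.599, 0.021, 1.021, -0.113], TCP at [0.189, -0.596, 0.212] pointing down, gripper open.
Joint ranges: [-2.91, 2.91], [-0.3, 2.13], [-1.5, 1.42], [0.17, 2.43], [-1.26, 4.41], [0.16, 1.93], [-2.52, 2.52]. Speed limits (rad/s): [1.89, 1.89, 2.39, 2.39, 3.01, 3.01, 3.01].

## Interface

Orientations are given as [roll, pitch, yaw] about the fixed x, y, z axes, in that order (R = Rz(yaw) Ry(pitch) Rx(roll)).
In Python, from workcell import bot gives the robot as it stands. The module is installed in compiled form; this text tells all that it offers.
- The arm moves only by the tool arm_command, never from a script. Its argument "targets" is a list of rows, each a list of 6 numbers: the shift along the tool's x, y, z in mm, then the turn, a rotation vector about the tool's x, y, z in degrees. In form: [[x, y, z, wx, wy, wz], ...]. A call has 1 to 8 rows; each row shifts and turns the pose as measured when the row begins, along the tool's axes as they then stand; what a row does not reach is not made up. A row lasts 1/10 s, in which the tool goes at most 50 mm and 8.59 degrees, less where a joint would pass 70% of its speed; a pose out of reach is approached as far as the arm can. A call is refused whole if a number of a shift passes 50 or a number of a turn 8.59, either way. A call with a gripper value outside its range is refused whole. "grip" is the opening in per cent of the stroke, from 0 (shut) to 100 (fully open), set as the call begins (left out, the last holds). The fingers move at their own pace and stop on an object; "grip_force" is the grip in N (left out, the last holds). Time passes only in rows, so rows that do not move let the fingers close. It gives the time, the measured TCP pose, the force and the opening at its end, in the units of the state.
- bot.observe(): the state, without advancing time (a new reading comes with each control period).
- bot.grab_frame(name): name is "scene" or "top" or "wrist"; returns a dict with "color" (420x560x3 uint8, red, green, blue), "depth" (420x560 float32, m along the optical axis (not along the pixel's ray), 0 where there is no reading), "fov_y" (degrees; the focal length in pixels is half the picture's height over the tangent of half this angle, whatever the lens; pixels are square), "cx", "cy" (the principal point, pixels), "R" (3x3) and "t" (3): a world point X has camera coordinates R X + t; the wrist camera has in their place "hand_eye" (4x4, takes a point from camera to tool coordinates, whose origin is the TCP and whose axes are the tool frame's). Camera axes: x right, y down, z forward; pixel columns grow to the right and rows downward; lengths in m; the calibration is good to about 2 mm. A picture is of the moment at which its call begins: read the wrist's pose just before it.
- bot.job_done(): hands the job in, once; it reports no verdict.
The state is a dict: "clock": time; "qpos": joint angles; "qd": joint speeds; "joint_efforts": joint torques, N m; "position": TCP position; "tool_rot": TCP orientation; "force": force on the tool from outside, world axes, zero at the start; "moment": the same for the moment, N m; "grip_width": finger opening in m.
Only numpy, scipy, OpenCV 4.12 (cv2) and the standard library are available. Lean on these libraries where they do the work, as an engineer would, in place of code of your own. Each camera call takes 0.05 s, during which the arm holds its last target. There are 200 camera calls.

## Task

Turn the template tree gently clockwise (seen from above) until it rests against its stop, so that its empty branch faces you. Then lift the green-edged plywood template out of its stand, thread its hole over the black cap on the end of that empty branch, slide it along until it is against the black shoulder disc, and leave it hanging there. Go by feel and never force or bang anything (push the tree with less than 25 N, and press the template on it with less than 15 N), keep the template upright, and leave the plane, the screwdriver and the clamps on the bench alone.

Things in the scene. Friction and masses are not known exactly. Their poses are not given: they have to be found in the camera images.
- template_rack: The foot of the template tree: fixed grey disc, 156 mm across, 16 mm high; origin at the centre of its underside, z up. Its own -x axis is the way the empty branch points when the tree is against its stop (roughly towards the robot). A stop pin stands on the disc 59 mm from the centre, up to 34 mm high. The stem, 24 mm thick, stands on the centre; top of stem at 202 mm above the bench.
- carousel (a joint): Turn of the tree on its foot, rad. 0 = against the stop; it starts between -1.7 and -1.1 and grows as the tree turns clockwise seen from above; it cannot pass 0. It is stiff: friction of about 0.35 N m (about 3.5 N at 100 mm from the axis), it stays where it is left. At the stop the force rises steeply.
- branch_axis (a point): Point on the tree's turning axis at bench level; turns with the tree: x points out along the empty branch, z up. From the axis outward the empty branch has: a clamp collar (radius 22 mm, 16 mm high), a level steel rod 8 mm thick, a black shoulder disc 28 mm across at 75 to 80 mm, bare rod, and a round black end cap 15 mm across with a flat face, from 125 to 137 mm.
- branch_foot (a point): Point on the bench (z = 0) straight below the outer face of the empty branch's shoulder disc, 80 mm from the axis; axes as branch_axis. The branch is clamped at any height by hand and its height is NOT reported: the rod axis lies 155 to 191 mm above the bench; feel for it. It holds still under 20 N.
- stem_top (a point): Middle of the top of the stem, 202 mm above the bench; axes as branch_axis. Three more branches of the same lengths, 90 degrees apart from the empty one, 100, 118 and 136 mm above the bench, carry templates up to 78 mm wide at 85 mm from the axis, tops at most 161 mm above the bench; these are fixed to the tree.
- template: The loose plywood routing template, 90 to 140 g, standing upright in its stand: 8 mm thick (its x), 160 mm tall (its z), 80 mm wide (its y) from 70 mm up and 56 mm wide below that, green along its top edge, with a round hanging hole 19 mm across. Origin at the centre of its underside. Its top edge (8 mm thick) is free to be gripped from above down to 45 mm below the top.
- template_hole (a point): Centre of the template's hanging hole, 100 mm above its underside and in the middle of its width and thickness; axes as the template's (x through the hole). When the template hangs, the top of the hole rests on the rod, so the hole's centre is about 5.5 mm below the rod axis; against the shoulder the hole's centre is about 84 mm from the tree's axis.
- template_stand: Fixed wooden block 70 x 110 x 37 mm (its x, y, z) with a slot 10 mm wide and 60 mm long across its middle in which the template stands; the slot's floor is 10 mm above the bench, its rim at 37 mm. Origin at the centre of its underside.
- block_plane: Bystander: small metal block plane, 49 x 160 x 47 mm, right of the vice; leave alone. Origin under its centre.
- driver_red: Bystander: red-handled screwdriver, 204 mm long; leave alone. Origin under its centre.
- spring_clamp_3: Bystander: black spring clamp, 79 x 131 x 17 mm; leave alone. Origin under its centre.

How it is judged:
On the way, in this order (a step that is already met when the one before it is completed fails the run):
1. the tree is turned against its stop while the template still stands in its stand (value of joint carousel above -0.05 rad and distance of template from where it was at the start of the episode below 0.02 m), for 0.2 s.
2. the template is threaded over the cap onto the empty branch (x of template_hole in the frame of branch_axis between 0.078 and 0.122 m and y of template_hole in the frame of branch_axis between -0.01 and 0.01 m and z of template_hole in the frame of branch_axis between 0.14 and 0.2 m and angle between the x axis of template and the x axis of branch_axis, either way round below 0.2 rad and value of joint carousel above -0.05 rad), for 0.1 s.
At the end, for the whole second after the job is handed in: Tree against its stop (joint above -0.05 rad); template released, at rest, hanging by its hole on the empty branch, upright within 0.25 rad, square to the branch within 0.2 rad, hole within 10 mm sideways of the branch and at most 91 mm from the tree's axis (within 7 mm of the shoulder) (x of template_hole in the frame of branch_axis between 0.078 and 0.091 m and y of template_hole in the frame of branch_axis between -0.01 and 0.01 m and z of template_hole in the frame of branch_axis between 0.14 and 0.2 m and angle between the x axis of template and the x axis of branch_axis, either way round below 0.2 rad and value of joint carousel above -0.05 rad and angle between template's own z axis and vertical below 0.25 rad and linear speed of template below 0.03 m/s and contact force between template and template_rack above 0.3 N and contact force between template and the fingers below 0.05 N); the robot touches nothing.
It fails at once if the robot pushes the tree with more than 25 N (contact force between any of the fingers, the arm and template_rack above 25 N).
It fails at once if the template is pressed against the tree with more than 15 N (contact force between template and template_rack above 15 N).
It fails at once if the template is tipped over (angle between template's own z axis and vertical above 0.6 rad).
It fails at once if one of the loose bystanders is disturbed (moved 20 mm) (distance of any of block_plane, driver_red, spring_clamp_3 from where it was at the start of the episode above 0.02 m).
It also fails if it takes over 72 s, if anything falls off the work surface, if the arm or the gripper's body presses on something with over 40 N, if the wrist force passes 120 N, or if a joint passes its speed limit or range.

## Working session

There is one attempt and no reset: what is moved stays moved. The work goes in short steps, Python scripts to look and compute and a tool call to move; the robot and the scene stay as the last step left them, time stands still between calls to the robot, and variables do not carry over. Pictures are saved under pics/ and viewed, about 8 in all and at most 12, crops included, and the job is handed in when it is done.

Besides the shell and the picture viewer there is one more tool, called after "Request:" as a command line: name --pt "numbers of a row" for each row, then --argument value for the rest. arm_command: Moves the arm, as the interface text tells. Its arguments: {"type":"object","properties":{"targets":{"type":"array"},"grip":{"type":"number"},"grip_force":{"type":"number"}},"required":["targets"]}

```bash
mkdir -p pics
cat > h.py <<'E'
import numpy as np, cv2
from workcell import bot
def cloud(f):
    h,w=f["depth"].shape; F=h/2/np.tan(np.radians(f["fov_y"])/2)
    u,v=np.meshgrid(np.arange(w),np.arange(h)); d=f["depth"]
    P=np.stack([(u-f["cx"])/F*d,(v-f["cy"])/F*d,d],-1)
    return (P-f["t"])@f["R"]   # R^T (P-t)
def save(f,n,crop=None,s=1):
    c=f["color"][...,::-1]
    if crop: c=c[crop[1]:crop[3],crop[0]:crop[2]]
    cv2.imwrite("pics/"+n,cv2.resize(c,None,fx=s,fy=s))
E
python3 - <<'E'
from h import *
print(bot.observe())
a=bot.grab_frame("scene");b=bot.grab_frame("top")
np.savez("f0.npz",s=a["color"],sp=cloud(a),t=b["color"],tp=cloud(b))
for f in(a,b): print(f["fov_y"],f["cx"],f["cy"],-f["R"].T@f["t"],f["R"][2], (f["depth"]>0).mean())
save(a,"s0.png",s=1.4);save(b,"t0.png",s=1.4)
E
```

```text
{'clock': 0.0, 'qpos': array([ 1.19385477,  0.52199099, -0.03634495,  1.59997329,  0.02118994,
        1.02109817, -0.11281209]), 'qd': array([-0.00095547, -0.00143847,  0.00043973,  0.00144435, -0.00158398,
        0.00015339,  0.00096184]), 'joint_efforts': array([ 2.64591232e-03, -9.27090955e+01,  1.98136993e+00, -3.69924760e+01,
        1.79826259e-02,  8.30816425e-03,  3.03077934e-05]), 'position': array([ 0.18859588, -0.59550891,  0.21155232]), 'tool_rot': array([ 3.14153322e+00,  1.08368924e-03, -1.26406753e+00]), 'force': array([ 0.34810615, -0.49230244,  0.16527528]), 'moment': array([ 0.0160129 ,  0.02310236, -0.00215622]), 'grip_width': 0.08489415482492299}
44.23407532174741 276.4768820799719 209.63383993047015 [0.08922679 0.4985889  0.65466718] [ 0.43680476 -0.72363122 -0.53437764] 0.9960289115646258
50.4006959415954 289.763039066334 202.4537077784245 [ 0.367285   -0.20654558  0.97164373] [ 0.17129723 -0.01273089 -0.98513714] 0.996016156462585
```

View pics/s0.png

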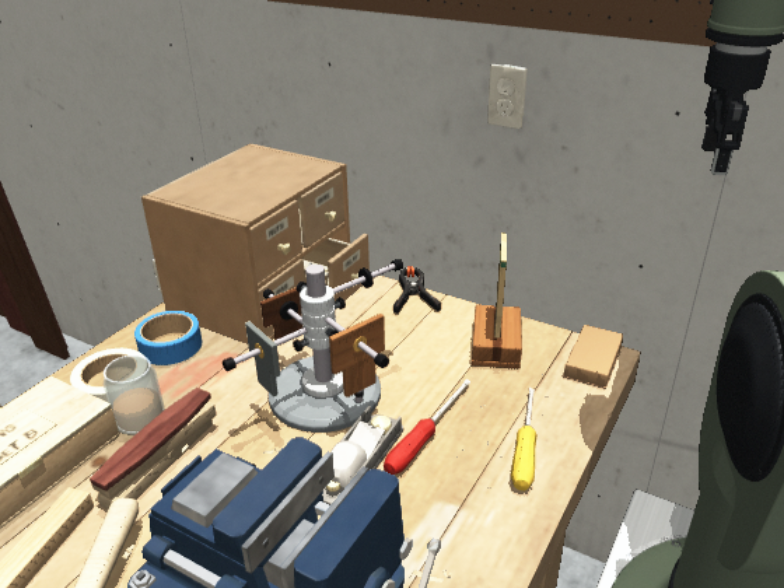

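View pics/t0.png

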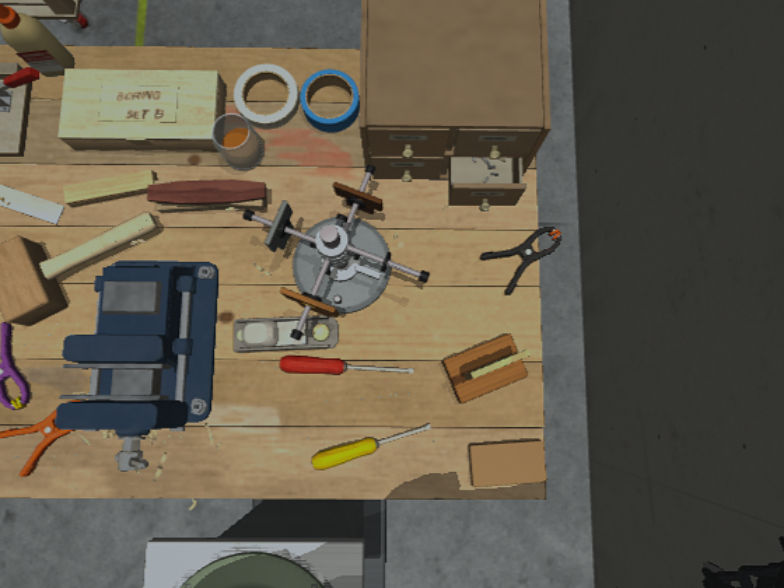

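The scene view shows the tree at (320,350), the empty branch with its cap at about (398,265), and the stand and template at (500,320). In the top view the foot is at (340,265), the empty branch's cap at (424,276), the stand at (485,367), and the plane and red driver are below the tree.

Run:
```python
from h import *
d=np.load("f0.npz")
tp,sp,t,s=d["tp"],d["sp"],d["t"],d["s"]
def at(P,u,v,r=2):
    q=P[int(v/1.4)-r:int(v/1.4)+r+1,int(u/1.4)-r:int(u/1.4)+r+1].reshape(-1,3); return q.round(3)
print("stem top",np.median(at(tp,331,237),0))
# stem top points
m=(tp[...,2]>.195)&(tp[...,2]<.21)
sub=np.zeros_like(m);sub[150:190,215:260]=1
q=tp[m&sub];print("stem",len(q),q.mean(0),q.min(0),q.max(0))
# foot disc z 16mm
for P,n in((tp,'t'),(sp,'s')):
    m=(P[...,2]>.010)&(P[...,2]<.021)&(np.hypot(P[...,0]-q[:,0].mean(),P[...,1]-q[:,1].mean())<.09)
    Q=P[m][:,:2].astype(np.float32)
    print(n,len(Q),cv2.minEnclosingCircle(Q))
c=q.mean(0)
# empty branch: top cloud pts z>.145 near
for P,n in((tp,'t'),(sp,'s')):
    r=np.hypot(P[...,0]-c[0],P[...,1]-c[1])
    m=(P[...,2]>.14)&(P[...,2]<.215)&(r<.145)&(r>.09)&(P[...,1]<c[1])
    print(n); Q=P[m]; Q=Q[np.argsort(-np.hypot(*(Q-c)[:,:2].T))]
    print(Q[:70:3].round(4).tolist())
# template, stand
for P,n,C in((tp,'t',t),(sp,'s',s)):
    m=(P[...,2]>.06)&(P[...,2]<.2)&(P[...,0]>.35)&(P[...,0]<.6)&(P[...,1]<-.28)&(P[...,1]>-.55)
    Q=P[m];print(n,"tmpl",len(Q),Q.min(0),Q.max(0),cv2.minAreaRect((Q[:,:2]*1000).astype(np.float32)))
    m2=(P[...,2]>.160)&m;Q=P[m2];print(" top",len(Q),Q.mean(0),cv2.minAreaRect((Q[:,:2]*1000).astype(np.float32)))
    m=(P[...,2]>.030)&(P[...,2]<.042)&(P[...,0]>.35)&(P[...,0]<.6)&(P[...,1]<-.28)&(P[...,1]>-.55)
    Q=P[m];print(" stand",len(Q),cv2.minAreaRect((Q[:,:2]*1000).astype(np.float32)))
# tall obstacles heights
for u,v in((484,190),(400,160),(450,60),(290,362),(525,250),(280,335)): print(u,v,np.median(at(tp,u,v),0))
```

```text
stem top [ 0.561 -0.121  0.201]
stem 139 [ 0.56490449 -0.11743483  0.20048627] [ 0.5537289  -0.1279914   0.19529901] [ 0.57650808 -0.10620593  0.20357673]
t 2169 ((0.5591980218887329, -0.11680363118648529), 0.08301679790019989)
s 1964 ((0.5630422830581665, -0.11036762595176697), 0.08640671521425247)
t
[[0.7047, -0.1558, 0.2081], [0.704, -0.1541, 0.2096], [0.516, -0.2449, 0.1654], [0.5191, -0.2452, 0.1591], [0.5115, -0.2415, 0.1589], [0.5129, -0.2414, 0.1619], [0.5147, -0.2414, 0.1623], [0.5165, -0.2414, 0.1624], [0.5178, -0.2412, 0.1657], [0.5195, -0.2412, 0.1667], [0.5132, -0.2378, 0.1602], [0.5143, -0.2376, 0.1644], [0.5216, -0.2394, 0.1653], [0.5238, -0.2395, 0.1637], [0.526, -0.2395, 0.1622], [0.5137, -0.2342, 0.1569], [0.5147, -0.234, 0.1621], [0.5163, -0.234, 0.1631], [0.5242, -0.2359, 0.1616], [0.5191, -0.2323, 0.1582], [0.5226, -0.2322, 0.1595], [0.5203, -0.2303, 0.1616], [0.5244, -0.2303, 0.1602], [0.5224, -0.2285, 0.1607]]
s
[[0.7046, -0.1546, 0.1878], [0.5181, -0.249, 0.1653], [0.5191, -0.2469, 0.1661], [0.5124, -0.2428, 0.159], [0.5176, -0.2444, 0.1655], [0.5142, -0.2421,
[... 870 characters left out ...]
, (70.06793212890625, 110.18230438232422), 22.313566207885742)
s tmpl 320 [ 0.38596329 -0.37876262  0.06037411] [ 0.42467027 -0.29914996  0.1746902 ] ((405.4688415527344, -339.1598815917969), (8.361295700073242, 86.12418365478516), 22.455650329589844)
 top 116 [ 0.40242453 -0.33090578  0.16979386] ((406.39398193359375, -339.7565612792969), (7.97392463684082, 84.36152648925781), 23.089643478393555)
 stand 1001 ((404.81011962890625, -337.8672790527344), (69.81783294677734, 111.73748779296875), 22.78648567199707)
484 190 [ 0.662 -0.331  0.091]
400 160 [ 0.707 -0.207  0.09 ]
450 60 [ 0.802 -0.273  0.209]
290 362 [ 0.412 -0.045  0.024]
525 250 [ 0.59  -0.406  0.015]
280 335 [ 0.452 -0.028  0.021]
```

Request:
arm_command --pt "-15 -29.5 -5 0 0 0" --pt "-15 -29.5 -5 0 0 0" --pt "-15 -29.5 -5 0 0 0" --pt "-15 -29.5 -5 0 0 0" --pt "-15 -29.5 0 0 0 0" --pt "-15 -29.5 0 0 0 0" --pt "-15 -29.5 0 0 0 0" --pt "-15 -29.5 0 0 0 0" --grip 0

```text
clock: 0.9
position: [0.3792, -0.4054, 0.2296]
tool_rot: [3.138, 0.005, -1.272]
force: [0.9, -0.1, 0.1]
grip_width: 0.0001
```

Request:
arm_command --pt "-15 -29.5 0 0 0 0" --pt "-15 -29.5 0 0 0 0" --pt "-15 -29.5 0 0 0 0" --pt "-15 -29.5 0 0 0 0" --pt "-15 -29.5 0 0 0 0" --pt "-15 -29.5 0 0 0 0" --pt "-15 -29.5 0 0 0 0" --pt "0 0 0 0 0 0"

```text
clock: 1.7
position: [0.5535, -0.2318, 0.2275]
tool_rot: [3.137, 0.009, -1.267]
force: [-0.6, 0.2, -1.0]
grip_width: 0.0002
```

Request:
arm_command --pt "0 0 0 0 0 -8.5" --pt "0 0 0 0 0 -8.5" --pt "0 0 0 0 0 -8.5" --pt "0 0 0 0 0 -8.5" --pt "0 0 0 0 0 -8.5" --pt "0 0 0 0 0 -8.5" --pt "0 0 0 0 0 -8.5" --pt "0 0 0 0 0 -8.5"

```text
clock: 2.5
position: [0.5507, -0.2328, 0.2249]
tool_rot: [-3.135, 0.013, -0.067]
force: [0.4, -0.9, 0.3]
grip_width: 0.0001
```

Request:
arm_command --pt "0 0 0 0 0 -8.5" --pt "0 0 0 0 0 -8.5" --pt "0 0 0 0 0 -8.5" --pt "0 0 0 0 0 -8.5" --pt "0 0 0 0 0 -8.5" --pt "0 0 0 0 0 -8.5" --pt "0 0 0 0 0 -8.5" --pt "0 0 0 0 0 -8.5"

```text
clock: 3.3
position: [0.5464, -0.2365, 0.2226]
tool_rot: [-3.123, 0.001, 1.133]
force: [-0.0, 0.3, -0.6]
grip_width: 0.0
```

```bash
cat >> h.py <<'E'
from scipy.spatial.transform import Rotation as Ro
def to(x,y,z,yaw):
    s=bot.observe();R=Ro.from_euler("xyz",s["tool_rot"]);T=Ro.from_euler("xyz",[np.pi,0,yaw])
    print("at",s["clock"],s["position"].round(4),s["tool_rot"].round(3),"F",s["force"].round(1),"shift mm",(R.inv().apply(np.array([x,y,z])-s["position"])*1000).round(1),"rot",(R.inv()*T).as_rotvec(degrees=True).round(2))
E
python3 -c "
from h import *
to(.570,-.2265,.152,1.22)"
```

```text
at 3.3 [ 0.5464 -0.2365  0.2226] [-3.123e+00  1.000e-03  1.133e+00] F [-0.   0.3 -0.6] shift mm [19.2 18.4 70.3] rot [-1.08  0.03 -4.98]
```

Request:
arm_command --pt "10 9 0 -0.5 0 -2.5" --pt "9 9 0 -0.5 0 -2.5" --pt "0 0 20 0 0 0" --pt "0 0 20 0 0 0" --pt "0 0 20 0 0 0" --pt "0 0 10 0 0 0" --pt "0 0 0 0 0 0"

```text
clock: 4.0
position: [0.5756, -0.2241, 0.1494]
tool_rot: [3.139, -0.0, 1.222]
force: [0.5, 0.3, 0.2]
grip_width: 0.0002
```

```bash
python3 -c "
from h import *
to(.5645-.0349+.94*.015,-.117-.0958-.34*.015,.152,1.22)"
```

```text
at 4.0 [ 0.5756 -0.2241  0.1494] [ 3.139 -0.     1.222] F [0.5 0.3 0.2] shift mm [ -5.1 -32.1  -2.7] rot [ 0.13 -0.03  0.1 ]
```

Request:
arm_command --pt "-2 -8 -1 0 0 0" --pt "-2 -8 -1 0 0 0" --pt "-1 -6 -1 0 0 0" --pt "0 -4 0 0 0 0" --pt "0 -4 0 0 0 0" --pt "0 -3 0 0 0 0" --pt "0 -3 0 0 0 0"

```text
clock: 4.7
position: [0.5385, -0.2161, 0.156]
tool_rot: [3.135, 0.0, 1.22]
force: [-0.5, 0.4, 0.7]
grip_width: 0.0001
```

```bash
python3 -c "
from h import *
to(.5645-.0349+.94*.015,-.117-.0958-.34*.015,.152,1.22)"
```

```text
at 4.7 [ 0.5385 -0.2161  0.156 ] [3.135 0.    1.22 ] F [-0.5  0.4  0.7] shift mm [0.  5.5 4.1] rot [0.39 0.01 0.01]
```

Request:
arm_command --pt "0 -3 1 0 0 0" --pt "0 -3 1 0 0 0" --pt "0 -3 1 0 0 0"

```text
clock: 5.0
position: [0.5295, -0.2127, 0.1527]
tool_rot: [3.135, 0.0, 1.22]
force: [0.8, 0.5, 0.4]
grip_width: 0.0003
```

Request:
arm_command --pt "-0.4 -3.6 0.5 0 0 2" --pt "-0.4 -3.6 0.5 0 0 2" --pt "-0.4 -3.6 0 0 0 2" --pt "-0.4 -3.6 0 0 0 2"

```text
clock: 5.4
position: [0.5145, -0.2079, 0.1507]
tool_rot: [3.136, -0.001, 1.076]
force: [0.3, 0.1, -0.0]
grip_width: -0.0003
```

```bash
python3 -c "
from h import *
b=bot.grab_frame('top');save(b,'t1.png',(170,100,370,250),3.5)"
```

```text
(no output)
```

View pics/t1.png

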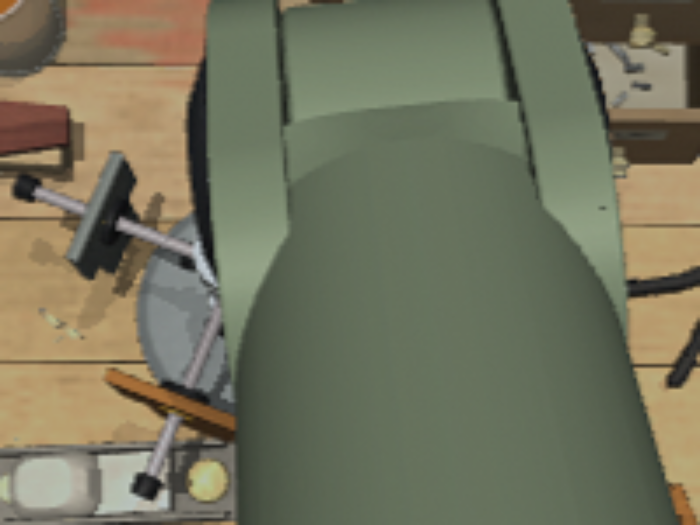

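The arm hides the empty branch; the left caps at (25,187) and (147,485) have not moved, so the tree has not turned. I'll check from the scene camera.

```bash
python3 -c "
from h import *
b=bot.grab_frame('scene');save(b,'s1.png',(150,150,350,310),3.5)
P=cloud(b);np.savez('s1.npz',c=b['color'],P=P)"
```

```text
(no output)
```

View pics/s1.png

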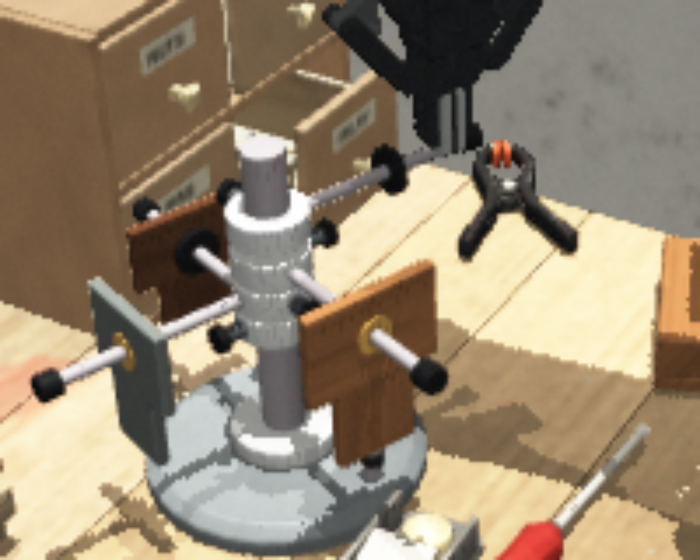

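```bash
python3 -c "
from h import *
P=np.load('s1.npz')['P']
for v in range(100,162,4): print(v, [tuple(P[150+int(v/3.5),150+int(u/3.5)].round(3)) for u in (420,432,445,455,465,475)])
"
```

```text
100 [(np.float64(0.524), np.float64(-0.201), np.float64(0.202)), (np.float64(0.515), np.float64(-0.197), np.float64(0.207)), (np.float64(0.507), np.float64(-0.198), np.float64(0.208)), (np.float64(0.504), np.float64(-0.204), np.float64(0.206)), (np.float64(0.503), np.float64(-0.209), np.float64(0.204)), (np.float64(0.817), np.float64(-0.764), np.float64(-0.147))]
104 [(np.float64(0.522), np.float64(-0.198), np.float64(0.202)), (np.float64(0.515), np.float64(-0.196), np.float64(0.205)), (np.float64(0.508), np.float64(-0.198), np.float64(0.206)), (np.float64(0.504), np.float64(-0.203), np.float64(0.205)), (np.float64(0.502), np.float64(-0.207), np.float64(0.203)), (np.float64(0.814), np.float64(-0.758), np.float64(-0.147))]
108 [(np.float64(0.523), np.float64(-0.199), np.float64(0.2)), (np.float64(0.514), np.float64(-0.195), np.float64(0.204)), (np.float64(0.509), np.float64(-0.2), np.float64(0.202)), (np.float64(0.505), np.float64(-0.204), np.float64(0.202)), (np.float64(0.503), np.float64(-0.209), np.float64(0.2)), (np.float64(0.815), np.float64(-0.761), np.float64(-0.152))]
112 [(np
[... 4026 characters left out ...]
at64(-0.208), np.float64(0.163)), (np.float64(0.526), np.float64(-0.214), np.float64(0.161)), (np.float64(0.51), np.float64(-0.201), np.float64(0.173)), (np.float64(0.834), np.float64(-0.76), np.float64(-0.209)), (np.float64(0.825), np.float64(-0.757), np.float64(-0.205)), (np.float64(0.814), np.float64(-0.758), np.float64(-0.203))]
160 [(np.float64(0.53), np.float64(-0.208), np.float64(0.161)), (np.float64(0.526), np.float64(-0.214), np.float64(0.159)), (np.float64(0.843), np.float64(-0.756), np.float64(-0.214)), (np.float64(0.836), np.float64(-0.763), np.float64(-0.215)), (np.float64(0.089), np.float64(0.499), np.float64(0.655)), (np.float64(0.816), np.float64(-0.762), np.float64(-0.209))]
```

```bash
python3 -c "
from h import *
P=np.load('f0.npz')['sp']
m=(np.hypot(P[...,0]-.189,P[...,1]+.596)<.12)&(P[...,2]>.1)&(P[...,2]<.5)
Q=P[m];Q=Q[np.argsort(Q[:,2])];print(len(Q),Q[:60:3].round(3).tolist())
P=np.load('f0.npz')['tp']
m=(np.hypot(P[...,0]-.189,P[...,1]+.596)<.12)&(P[...,2]>.1)&(P[...,2]<.5)
Q=P[m];Q=Q[np.argsort(Q[:,2])];print(len(Q),Q[:60:6].round(3).tolist())
s=bot.observe();f=bot.grab_frame('wrist');print(s['position'],s['tool_rot'],s['qpos'],f['hand_eye'].round(4).tolist(),f['fov_y'],f['cx'],f['cy'])
np.savez('w1.npz',c=f['color'],d=f['depth'],he=f['hand_eye']);save(f,'w1.png')
"
```

```text
4436 [[0.18, -0.553, 0.245], [0.181, -0.549, 0.246], [0.172, -0.552, 0.246], [0.208, -0.636, 0.247], [0.206, -0.636, 0.247], [0.169, -0.553, 0.247], [0.176, -0.552, 0.248], [0.178, -0.55, 0.248], [0.215, -0.64, 0.248], [0.173, -0.552, 0.249], [0.171, -0.552, 0.249], [0.168, -0.553, 0.249], [0.21, -0.633, 0.249], [0.181, -0.544, 0.25], [0.174, -0.547, 0.25], [0.204, -0.641, 0.25], [0.182, -0.547, 0.251], [0.212, -0.633, 0.251], [0.209, -0.633, 0.252], [0.18, -0.543, 0.253]]
895 [[0.201, -0.637, 0.241], [0.21, -0.632, 0.245], [0.21, -0.633, 0.246], [0.186, -0.549, 0.248], [0.186, -0.55, 0.249], [0.204, -0.633, 0.251], [0.209, -0.632, 0.252], [0.173, -0.542, 0.254], [0.185, -0.547, 0.255], [0.181, -0.544, 0.256]]
[ 0.51437428 -0.20791562  0.15085296] [ 3.13581447e+00 -9.43394257e-04  1.07729403e+00] [ 0.7648574   0.56062306 -0.68023432  1.82685536  0.44093911  0.90390705
  0.95945767] [[1.0, 0.0006, 0.0004, 0.0003], [-0.0007, 0.9569, 0.2906, -0.0737], [-0.0003, -0.2906, 0.9569, -0.1614], [0.0, 0.0, 0.0, 1.0]] 61.68051038128192 276.5054797738761 201.0238255745704
```

View pics/w1.png

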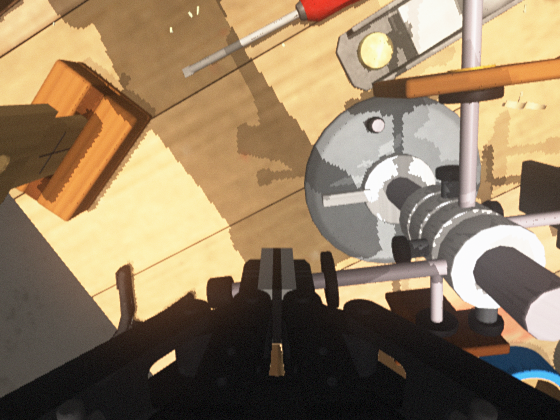

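The wrist view shows the closed fingers above the rod at (280,280). Both cameras put the shut fingertips about 21 mm above the reported TCP, where the text says 17 mm below it. That is a 38 mm offset in height, which explains the missed contact. I'll back off and go lower using the height seen in the images.

Request:
arm_command --pt "0 10 -3 0 0 -4" --pt "0 13 0 0 0 -4" --pt "0 13 0 0 0 0" --pt "0 13 0 0 0 0" --pt "0 0 13 0 0 0" --pt "0 0 15 0 0 0" --pt "0 0 12 0 0 0" --pt "0 0 0 0 0 0"

```text
clock: 6.35
position: [0.5605, -0.2273, 0.1096]
tool_rot: [3.137, -0.0, 1.232]
force: [0.0, -0.9, 1.0]
grip_width: 0.0003
```

```bash
python3 -c "
from h import *
to(.5645-.0349+.94*.015,-.117-.0958-.34*.015,.114,1.22)"
```

```text
at 6.35 [ 0.5605 -0.2273  0.1096] [ 3.137 -0.     1.232] F [ 0.  -0.9  1. ] shift mm [  3.3 -19.   -4.4] rot [ 0.25 -0.01  0.67]
```

Request:
arm_command --pt "2 -5 -2 0 0 0" --pt "2 -4 -2 0 0 0" --pt "0 -3 0 0 0 0" --pt "0 -3 0 0 0 0" --pt "0 -3 0 0 0 0" --pt "0 -3 0 0 0 0" --pt "0 -3 0 0 0 0"

```text
clock: 7.05
position: [0.5383, -0.2146, 0.1153]
tool_rot: [3.134, -0.0, 1.232]
force: [3.8, -0.6, -2.4]
grip_width: -0.0001
```

Request:
arm_command --pt "-0.4 -3.6 0 0 0 2" --pt "-0.4 -3.6 0 0 0 2"

```text
clock: 7.25
position: [0.5315, -0.2127, 0.1154]
tool_rot: [3.132, -0.002, 1.161]
force: [4.3, 0.5, -1.4]
grip_width: -0.0003
```

Request:
arm_command --pt "-0.5 -5 0 0 0 2.8" --pt "-0.5 -5 0 0 0 2.8" --pt "-0.5 -5 0 0 0 2.8" --pt "-0.5 -5 0 0 0 2.8"

```text
clock: 7.65
position: [0.5136, -0.2048, 0.1158]
tool_rot: [3.13, -0.006, 0.957]
force: [4.8, -1.3, -1.3]
grip_width: 0.0004
```

```bash
cat >> h.py <<'E'
A=np.array([.5645,-.117])
def rel():
    s=bot.observe();y=s["tool_rot"][2];d=s["position"][:2]-A
    i=np.array([np.cos(y),np.sin(y)]);t=np.array([np.sin(y),-np.cos(y)])
    print("radial",-d@i,"tang",d@t,"yawdeg",np.degrees(y),"z",s["position"][2],"F tang",s["force"][:2]@t,s["force"])
E
python3 -c "
from h import *
rel()"
```

```text
radial 0.10109227518117356 tang 0.008896110947812627 yawdeg 54.85344861498308 z 0.11583385463604406 F tang 4.647393576450497 [ 4.76165943 -1.30955123 -1.3344337 ]
```

Request:
arm_command --pt "-0.4 -5 0.3 0 0 2.7" --pt "-0.4 -5 0.3 0 0 2.7" --pt "-0.4 -5 0.3 0 0 2.7" --pt "-0.4 -5 0.3 0 0 2.7" --pt "-0.4 -5 0.3 0 0 2.7" --pt "-0.4 -5 0.3 0 0 2.7" --pt "-0.4 -5 0.3 0 0 2.7"

```text
clock: 8.35
position: [0.4886, -0.183, 0.1156]
tool_rot: [3.126, -0.016, 0.612]
force: [4.3, -2.1, 1.7]
grip_width: -0.0001
```

```bash
python3 -c "
from h import *
rel()"
```

```text
radial 0.1000707891190829 tang 0.010455978904563604 yawdeg 35.05107066032556 z 0.11555647493439411 F tang 4.217320017978998 [ 4.31907209 -2.12162668  1.72143347]
```

Request:
arm_command --pt "-0.4 -5 0.2 0 0 2.7" --pt "-0.4 -5 0.2 0 0 2.7" --pt "-0.4 -5 0.2 0 0 2.7" --pt "-0.4 -5 0.2 0 0 2.7" --pt "-0.4 -5 0.2 0 0 2.7" --pt "-0.4 -5 0.2 0 0 2.7" --pt "-0.3 -3 0 0 0 1.5"

```text
clock: 9.05
position: [0.4727, -0.156, 0.1158]
tool_rot: [3.127, -0.027, 0.287]
force: [2.6, -3.0, -0.6]
grip_width: 0.0
```

```bash
python3 -c "
from h import *
rel()"
```

```text
radial 0.09907669534611183 tang 0.011445025787396658 yawdeg 16.41656931051019 z 0.11580320141471943 F tang 3.6547710181797446 [ 2.59837873 -3.04453907 -0.61759942]
```

Request:
arm_command --pt "-0.3 -3 0 0 0 1.7" --pt "-0.3 -3 0 0 0 1.7" --pt "-0.2 -2 0 0 0 1.1" --pt "-0.1 -1.5 0 0 0 0.8"

```text
clock: 9.45
position: [0.4694, -0.1475, 0.116]
tool_rot: [3.128, -0.029, 0.189]
force: [2.5, -3.6, -1.1]
grip_width: -0.0001
```

Request:
arm_command --pt "-0.1 -1.5 0 0 0 0.8" --pt "-0.1 -1.5 0 0 0 0.8" --pt "-0.1 -1.5 0 0 0 0.8"

```text
clock: 9.75
position: [0.4682, -0.1432, 0.116]
tool_rot: [3.129, -0.029, 0.145]
force: [2.6, -3.1, 0.6]
grip_width: 0.0
```

Request:
arm_command --pt "-0.1 -1.5 0 0 0 0.8" --pt "-0.1 -1.5 0 0 0 0.8" --pt "-0.1 -1.5 0 0 0 0.8"

```text
clock: 10.05
position: [0.4672, -0.1386, 0.1159]
tool_rot: [3.13, -0.03, 0.099]
force: [3.1, -3.2, -0.2]
grip_width: 0.0001
```

Request:
arm_command --pt "-0.3 -1.5 0 0 0 0.8" --pt "-0.3 -1.5 0 0 0 0.8" --pt "-0.3 -1.5 0 0 0 0.8"

```text
clock: 10.35
position: [0.4659, -0.1338, 0.1159]
tool_rot: [3.131, -0.03, 0.053]
force: [1.8, -3.6, 0.4]
grip_width: -0.0
```

Request:
arm_command --pt "-0.3 -1.5 0 0 0 0.8" --pt "-0.3 -1.5 0 0 0 0.8" --pt "-0.3 -1.5 0 0 0 0.8"

```text
clock: 10.65
position: [0.4648, -0.129, 0.1159]
tool_rot: [3.133, -0.031, 0.008]
force: [2.0, -2.9, 0.6]
grip_width: 0.0002
```

Request:
arm_command --pt "-0.3 -1.5 0 0 0 0.8" --pt "-0.3 -1.5 0 0 0 0.8"

```text
clock: 10.85
position: [0.4641, -0.1257, 0.1158]
tool_rot: [3.134, -0.031, -0.023]
force: [2.9, -3.5, 1.1]
grip_width: -0.0
```

Request:
arm_command --pt "-0.2 -1.5 0 0 0 0.8" --pt "-0.2 -1.5 0 0 0 0.8" --pt "-0.2 -1.5 0 0 0 0.8"

```text
clock: 11.15
position: [0.4635, -0.1208, 0.1158]
tool_rot: [3.135, -0.031, -0.069]
force: [1.9, -4.0, 1.2]
grip_width: 0.0001
```

Request:
arm_command --pt "-0.2 -1.5 0 0 0 0.8" --pt "-0.2 -1.5 0 0 0 0.8" --pt "-0.2 -1.5 0 0 0 0.8"

```text
clock: 11.45
position: [0.4631, -0.1159, 0.1157]
tool_rot: [3.136, -0.031, -0.114]
force: [1.1, -3.0, 0.6]
grip_width: -0.0002
```

Request:
arm_command --pt "-0.2 -1.5 0 0 0 0.8" --pt "-0.2 -1.5 0 0 0 0.8" --pt "-0.2 -1.5 0 0 0 0.8"

```text
clock: 11.75
position: [0.463, -0.111, 0.1156]
tool_rot: [3.138, -0.031, -0.16]
force: [1.1, -4.0, 0.6]
grip_width: 0.0
```

Request:
arm_command --pt "0 -1.5 0 0 0 0.8" --pt "0 -1.5 0 0 0 0.8" --pt "0 -1.5 0 0 0 0.8"

```text
clock: 12.05
position: [0.4635, -0.1064, 0.1155]
tool_rot: [3.139, -0.031, -0.206]
force: [0.8, -11.6, 3.4]
grip_width: -0.0006
```

Request:
arm_command --pt "0 -1.5 0 0 0 0.8" --pt "0 -1.5 0 0 0 0.8" --pt "0 -1.5 0 0 0 0.8"

```text
clock: 12.35
position: [0.4629, -0.1062, 0.1155]
tool_rot: [3.135, -0.029, -0.256]
force: [-2.8, -13.7, 4.7]
grip_width: 0.0003
```

```bash
cat >> h.py <<'E'
def branch():
    P=cloud(bot.grab_frame('scene'));r=np.hypot(*(P[...,:2]-A).transpose(2,0,1))
    m=(P[...,2]>.15)&(P[...,2]<.17)&(r>.12)&(r<.14)&(P[...,0]<A[0])
    Q=P[m];print(len(Q),Q.mean(0).round(4),Q.min(0).round(4),Q.max(0).round(4));d=Q.mean(0)[:2]-A;print("branch angle from -x deg",np.degrees(np.arctan2(-d[1],-d[0])))
E
python3 -c "
from h import *
rel();branch()"
```

```text
radial 0.1010428263437192 tang 0.015270749391001754 yawdeg -14.647028525550997 z 0.11548035806179976 F tang 13.91298139662245 [ -2.78638254 -13.65207256   4.74243599]
84 [ 0.4385 -0.0826  0.1624] [ 0.4324 -0.0907  0.1528] [ 0.4472 -0.0763  0.1681]
branch angle from -x deg -15.26129279188054
```

Request:
arm_command --pt "0 5 0 0 0 0" --pt "0 15 0 0 0 0" --pt "0 20 0 0 0 0" --pt "0 15 -20 0 0 0" --pt "0 15 -30 0 0 0" --pt "0 15 -30 0 0 0" --pt "0 15 0 0 0 0" --pt "0 0 0 0 0 0"

```text
clock: 13.2
position: [0.4327, -0.2015, 0.1976]
tool_rot: [3.139, -0.024, -0.256]
force: [-0.0, 0.6, -0.3]
grip_width: 0.0001
```

```bash
python3 -c "
from h import *
to(.4045,-.3375,.19,.389)"
```

```text
at 13.2 [ 0.4327 -0.2015  0.1976] [ 3.139 -0.024 -0.256] F [-0.   0.6 -0.3] shift mm [  7.  138.7   8.2] rot [  0.6   -1.25 -36.98]
```

Request:
arm_command --pt "1 27 0 0.2 -0.4 0" --pt "1 27 0 0.2 -0.4 0" --pt "1 27 0 0.2 -0.4 0" --pt "1 27 0 0 0 0" --pt "1 27 0 0 0 0" --pt "0 0 0 0 0 -8" --pt "0 0 0 0 0 -8" --pt "0 0 0 0 0 -8" --grip 60

```text
clock: 14.0
position: [0.4045, -0.3299, 0.1932]
tool_rot: [-3.127, -0.004, 0.179]
force: [0.9, 0.1, -1.2]
grip_width: 0.0517
```

Request:
arm_command --pt "0 0 0 0 0 -8" --pt "0 0 0 0 0 -5" --pt "0 0 0 0 0 0"

```text
clock: 14.3
position: [0.4054, -0.3264, 0.1914]
tool_rot: [-3.124, -0.007, 0.421]
force: [0.3, -0.9, 0.3]
grip_width: 0.0514
```

Run:
```python
from h import *
to(.4045,-.3375,.114,.389)
a=bot.grab_frame("scene");b=bot.grab_frame("top")
for n,P in(("s",cloud(a)),("t",cloud(b))):
    r=np.hypot(*(P[...,:2]-A).transpose(2,0,1))
    for lo,hi in((.125,.137),(.084,.12),(.073,.082)):
        m=(P[...,2]>.145)&(P[...,2]<.18)&(r>lo)&(r<hi)&(P[...,0]<A[0])&(P[...,1]<-.06)
        Q=P[m]
        if len(Q): print(n,lo,len(Q),Q.mean(0).round(4),Q.min(0).round(4),Q.max(0).round(4),np.sort(Q[:,2])[-5:].round(4))
save(b,"t2.png",(190,120,420,300),3.2)
np.savez("f2.npz",s=a["color"],sp=cloud(a),t=b["color"],tp=cloud(b))
```

```text
at 14.3 [ 0.4054 -0.3264  0.1914] [-3.124 -0.007  0.421] F [ 0.3 -0.9  0.3] shift mm [-6.  11.1 77.2] rot [-1.04 -0.41  1.85]
s 0.125 75 [ 0.4377 -0.0826  0.1621] [ 0.4329 -0.0913  0.1528] [ 0.4441 -0.076   0.168 ] [0.1668 0.167  0.1678 0.168  0.168 ]
s 0.084 83 [ 0.4662 -0.0907  0.1617] [ 0.4497 -0.0975  0.1557] [ 0.4831 -0.0844  0.1654] [0.1645 0.1646 0.1648 0.1651 0.1654]
s 0.073 145 [ 0.491  -0.0967  0.1624] [ 0.485  -0.1113  0.1461] [ 0.4977 -0.0848  0.1742] [0.1732 0.1732 0.1733 0.1733 0.1742]
t 0.125 52 [ 0.438  -0.0837  0.1619] [ 0.4324 -0.0905  0.1526] [ 0.4434 -0.0755  0.1676] [0.165  0.1655 0.1659 0.1661 0.1676]
t 0.084 86 [ 0.4658 -0.0909  0.1599] [ 0.449  -0.0984  0.1555] [ 0.4827 -0.0831  0.1638] [0.1622 0.1623 0.1629 0.1631 0.1638]
t 0.073 60 [ 0.4894 -0.098   0.1648] [ 0.4856 -0.1108  0.1505] [ 0.4942 -0.0851  0.1733] [0.1709 0.1715 0.1716 0.1718 0.1733]
```

View pics/t2.png

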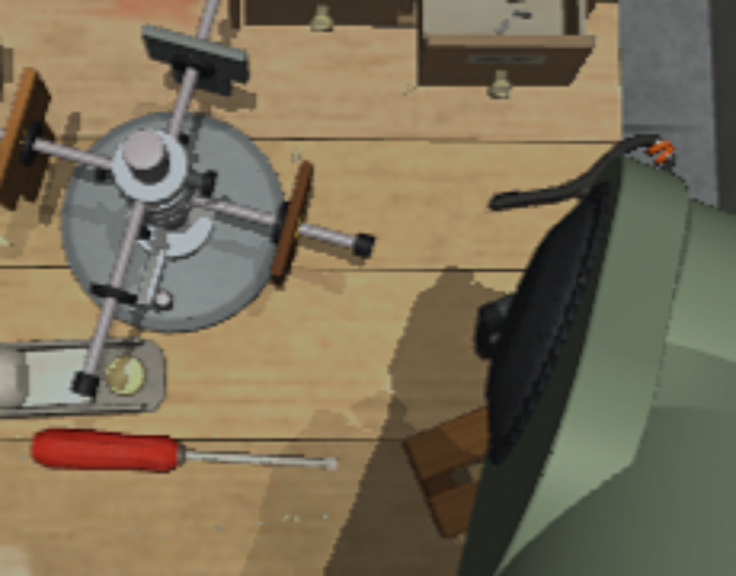

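Against the stop: the lug sits on the pin at (160,298), and the empty branch runs down-left to the cap at (85,384). The stand is at (450,470). Next is the grasp.

Request:
arm_command --pt "-3 6 15 -0.5 -0.2 1" --pt "-3 5 15 -0.5 -0.2 0.8" --pt "0 0 0 0 0 0"

```text
clock: 14.7
position: [0.4049, -0.338, 0.1606]
tool_rot: [3.141, -0.0, 0.377]
force: [-0.7, -0.4, 1.3]
grip_width: 0.051
```

Run:
```python
from h import *
to(.4045,-.3377,.114,.389)
```

```text
at 14.7 [ 0.4049 -0.338   0.1606] [ 3.141 -0.     0.377] F [-0.7 -0.4  1.3] shift mm [-0.2 -0.5 46.6] rot [ 0.02 -0.01 -0.71]
```

Request:
arm_command --pt "0 0 12 0 0 -0.7" --pt "0 0 12 0 0 0" --pt "0 0 11 0 0 0" --pt "0 0 10 0 0 0" --pt "0 0 0 0 0 0"

```text
clock: 15.2
position: [0.4056, -0.3369, 0.1125]
tool_rot: [-3.141, -0.001, 0.388]
force: [-0.1, -0.2, -0.6]
grip_width: 0.0509
```

Run:
```python
from h import *
to(.4045,-.3377,.114,.389)
```

```text
at 15.2 [ 0.4056 -0.3369  0.1125] [-3.141e+00 -1.000e-03  3.880e-01] F [-0.1 -0.2 -0.6] shift mm [-1.3  0.3 -1.5] rot [-0.02 -0.04 -0.04]
```

Request:
arm_command --pt "-1 0 0 0 0 0" --pt "0 0 0 0 0 0" --pt "0 0 0 0 0 0" --pt "0 0 0 0 0 0" --pt "0 0 0 0 0 0" --grip 0 --grip_force 40

```text
clock: 15.7
position: [0.4047, -0.3377, 0.1133]
tool_rot: [3.141, -0.001, 0.388]
force: [0.2, -0.7, -1.8]
grip_width: 0.0074
```

Run:
```python
from h import *
to(.4045,-.3377,.114,.389)
f=bot.grab_frame("wrist");save(f,"w2.png")
```

```text
at 15.7 [ 0.4047 -0.3377  0.1133] [ 3.141e+00 -1.000e-03  3.880e-01] F [ 0.2 -0.7 -1.8] shift mm [-0.2 -0.  -0.7] rot [ 0.02 -0.05 -0.06]
```

View pics/w2.png

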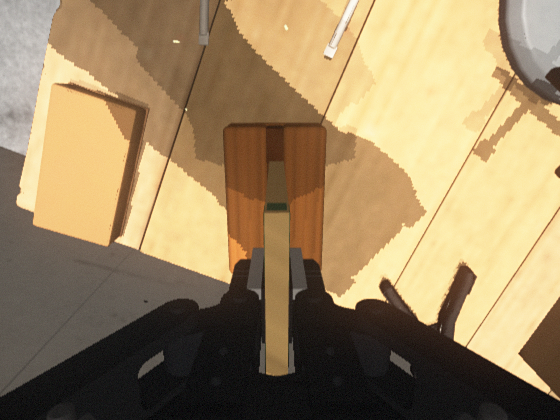

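Request:
arm_command --pt "0 0 -6 0 0 0" --pt "0 0 -12 0 0 0" --pt "0 0 -12 0 0 0" --pt "0 0 -12 0 0 0" --pt "0 0 -10 0 0 0" --pt "0 0 0 0 0 0"

```text
clock: 16.35
position: [0.4054, -0.3378, 0.1715]
tool_rot: [3.139, -0.002, 0.388]
force: [0.2, 0.5, -1.5]
grip_width: 0.0075
```

Run:
```python
from h import *
to(.4045,-.3377,.163,.389)
to(.4066,-.0749,.163,-.267)
```

```text
at 16.35 [ 0.4054 -0.3378  0.1715] [ 3.139e+00 -2.000e-03  3.880e-01] F [ 0.2  0.5 -1.5] shift mm [-0.8 -0.5  8.5] rot [ 0.13 -0.14 -0.05]
at 16.35 [ 0.4054 -0.3378  0.1715] [ 3.139e+00 -2.000e-03  3.880e-01] F [ 0.2  0.5 -1.5] shift mm [ 100.6 -243.     8.1] rot [ 0.08 -0.18 37.53]
```

Request:
arm_command --pt "6 -15 0 0 0 0" --pt "10 -25 0 0 0 0" --pt "10 -25 0 0 0 0" --pt "10 -25 0 0 0 0" --pt "10 -25 0 0 0 0" --pt "10 -25 0 0 0 0" --pt "10 -25 0 0 0 0" --pt "10 -25 0 0 0 0"

```text
clock: 17.15
position: [0.401, -0.1241, 0.1696]
tool_rot: [3.14, -0.001, 0.384]
force: [1.1, 0.3, -0.2]
grip_width: 0.0076
```

Request:
arm_command --pt "0 0 0 0 0 5" --pt "0 0 0 0 0 7" --pt "0 0 0 0 0 7" --pt "0 0 0 0 0 7" --pt "0 0 0 0 0 7" --pt "0 0 0 0 0 4" --pt "0 0 0 0 0 0"

```text
clock: 17.85
position: [0.3977, -0.1154, 0.1683]
tool_rot: [-3.141, 0.002, -0.277]
force: [0.8, -0.1, -1.8]
grip_width: 0.0076
```

Run:
```python
from h import *
to(.4066,-.0749,.163,-.267)
```

```text
at 17.85 [ 0.3977 -0.1154  0.1683] [-3.141e+00  2.000e-03 -2.770e-01] F [ 0.8 -0.1 -1.8] shift mm [ -2.5 -41.4   5.3] rot [-0.01  0.11 -0.59]
```

Request:
arm_command --pt "-1 -14 1 0 0 -0.3" --pt "-1 -14 2 0 0 0" --pt "0 -10 1 0 0 0" --pt "0 -3 1 0 0 0" --pt "0 0 0 0 0 0"

```text
clock: 18.35
position: [0.4058, -0.0727, 0.1625]
tool_rot: [3.142, 0.003, -0.261]
force: [-0.2, 0.3, -0.2]
grip_width: 0.0078
```

Run:
```python
from h import *
to(.4066,-.0749,.163,-.267)
s=bot.observe();b=bot.grab_frame("scene")
P=cloud(b);C=b["color"]
np.savez("s3.npz",P=P,c=C,R=b["R"],t=b["t"],cx=b["cx"],cy=b["cy"],fov=b["fov_y"])
# template points: near tool
d=P-s["position"]
m=(abs(d[...,0])<.03)&(abs(d[...,1])<.06)&(P[...,2]>.05)&(P[...,2]<.19)
ys,xs=np.where(m);print(len(ys),xs.min(),xs.max(),ys.min(),ys.max())
x0,x1,y0,y1=xs.min()-50,xs.max()+40,ys.min()-30,ys.max()+20
save(b,"s3.png",(x0,y0,x1,y1),min(800/(x1-x0),600/(y1-y0)));print(x0,y0,x1,y1)
```

```text
at 18.35 [ 0.4058 -0.0727  0.1625] [ 3.142e+00  3.000e-03 -2.610e-01] F [-0.2  0.3 -0.2] shift mm [ 1.4  1.9 -0.5] rot [0.   0.18 0.32]
1919 273 312 227 307
223 197 352 327
```

View pics/s3.png

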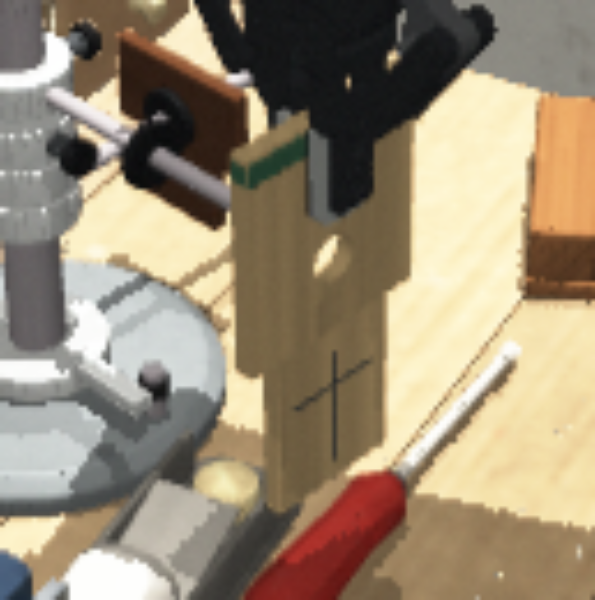

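The template is upright in the jaws with its hole at crop (332,255), in front of the branch. I'll measure the hole against the branch line.

Run:
```python
from h import *
d=np.load("s3.npz");P=d["P"];c=d["c"]
u=np.array([-np.cos(.267),np.sin(.267)]);v=np.array([np.sin(.267),np.cos(.267)]) # out, left(+y-ish)
T=np.array([.4058,-.0727])
q=P[...,:2]-T;a=q@u;b=q@v;z=P[...,2]
m=(a>-.012)&(a<.012)&(abs(b)<.05)&(z>.04)&(z<.14)
k=cv2.morphologyEx(m.astype(np.uint8),cv2.MORPH_OPEN,np.ones((2,2)))>0
for lo,hi in((.065,.12),(.13,.14)):
    n=k&(z>lo)&(z<hi);print(lo,n.sum(),"b",np.percentile(b[n],[0,1,99,100]).round(4),"a",np.percentile(a[n],[5,50,95]).round(4))
print("z min",np.sort(z[k])[[0,5,20]])
# front face: a vs b slope, a vs z slope
n=k&(a>0)&(abs(b)<.026);A_=np.c_[b[n],z[n]-.1,np.ones(n.sum())];print("face",np.linalg.lstsq(A_,a[n],rcond=None)[0])
F=210/np.tan(np.radians(float(d["fov"]))/2)
def px(X):
    p=d["R"]@X+d["t"];return np.array([p[0]/p[2]*F+d["cx"],p[1]/p[2]*F+d["cy"]])
for side in(.004,-.004):
  H=np.r_[T+u*side,.1592];print("pred hole px crop",(px(H)-[223,197])*4.612)
# deep pixels in hole
h=np.zeros_like(m);h[240:262,285:302]=1
hm=h&((a<-.006)&(a>-.5)); ys,xs=np.where(hm);print("through px crop",(xs.mean()-223+.5)*4.612,(ys.mean()-197+.5)*4.612,len(xs))
# branch line laterals with final data
f=np.load("f2.npz")
for nme in("sp","tp"):
    Q=f[nme];q=Q[...,:2]-T;aa=q@u;bb=q@v
    for lo,hi in((-.04,-.028),(-.08,-.045),(-.09,-.082)):
        n=(aa>lo)&(aa<hi)&(abs(bb)<.02)&(Q[...,2]>.145)&(Q[...,2]<.18)
        print(nme,lo,n.sum(),"b",bb[n].min().round(4),bb[n].max().round(4),"z",np.percentile(Q[n][:,2],[1,99]).round(4))
```

```text
0.065 651 b [-0.031  -0.0302  0.0266  0.0274] a [0.0005 0.0026 0.0039]
0.13 113 b [-0.0421 -0.0408  0.038   0.0384] a [0.0005 0.0024 0.0037]
z min [-8.01896454e-04 -4.81737213e-06  6.97355230e-04]
face [-0.00091007 -0.0030287   0.00263246]
pred hole px crop [329.80556836 266.1213126 ]
pred hole px crop [313.07761581 256.19369076]
through px crop 325.3887368421051 254.75231578947364 19
sp -0.04 75 b -0.0104 0.0049 z [0.1533 0.168 ]
sp -0.08 82 b -0.0065 0.0014 z [0.1566 0.1651]
sp -0.09 123 b -0.0158 0.0116 z [0.1475 0.1733]
tp -0.04 53 b -0.0086 0.0064 z [0.1541 0.1668]
tp -0.08 83 b -0.0052 0.0031 z [0.1556 0.1632]
tp -0.09 54 b -0.0149 0.0107 z [0.1509 0.1725]
```

Run:
```python
from h import *
d=np.load("s3.npz");P=d["P"];c=d["c"].astype(int)
u=np.array([-np.cos(.264),np.sin(.264)]);v=np.array([np.sin(.264),np.cos(.264)])
T=np.array([.4058,-.0727]);q=P[...,:2]-T;a=q@u;b=q@v;z=P[...,2]
n=(abs(a-.0025)<.004)&(z>.03)&(z<.25)
for lo in np.arange(-.024,.024,.008):
    k=n&(b>=lo)&(b<lo+.008);zz=np.sort(z[k]);print("bottom",lo.round(3),zz[:4].round(4))
for lo in (-.04,-.032,.02,.028,.034):
    k=n&(b>=lo)&(b<lo+.008);zz=np.sort(z[k]);print("top",lo,zz[-4:].round(4))
# neck step at 70 mm above underside
for s in(1,-1):
    k=n&(s*b>.031)&(s*b<.037);print("step",s,np.sort(z[k])[:4].round(4))
# ray/plane of hole: pixels with a deviating or bright
F=210/np.tan(np.radians(float(d["fov"]))/2)
yy,xx=np.mgrid[238:266,284:306]
D=np.stack([(xx-d["cx"])/F,(yy-d["cy"])/F,np.ones(xx.shape)],-1)@d["R"];C=-d["R"].T@d["t"]
U=np.r_[u,0];t=((np.r_[T,0]-C)@U+.0026)/(D@U);X=C+t[...,None]*D
g=c[238:266,284:306].sum(-1);bb=X[...,:2]-T;bb=bb@v
print("med",np.median(g));m=(g>np.median(g)+60)&(abs(bb)<.02)&(X[...,2]<.18)&(X[...,2]>.14)
print(m.sum(),"bright b",bb[m].min(),bb[m].max(),"z",X[...,2][m].min(),X[...,2][m].max())
for r in range(28):print("".join("#" if m[r,i] else "." for i in range(22)),X[r,10,2].round(4))
```

```text
bottom -0.024 [0.0612 0.0642 0.0643 0.065 ]
bottom -0.016 [0.0627 0.0635 0.0639 0.0652]
bottom -0.008 [0.0611 0.0629 0.0631 0.0649]
bottom 0.0 [0.0632 0.0632 0.0637 0.0646]
bottom 0.008 [0.0622 0.0624 0.0636 0.0639]
bottom 0.016 [0.062  0.0627 0.0636 0.0648]
top -0.04 [0.198  0.1991 0.1995 0.1995]
top -0.032 [0.1979 0.1979 0.1982 0.2002]
top 0.02 [0.2214 0.2219 0.2223 0.2223]
top 0.028 [0.2211 0.2212 0.2216 0.2217]
top 0.034 [0.2206 0.2209 0.222  0.2223]
step 1 [0.132  0.1332 0.1334 0.1351]
step -1 [0.0895 0.132  0.1324 0.1326]
med 276.0
48 bright b -0.009440271792772972 0.006494773860995046 z 0.1532151648555945 0.17143666745375052
...................... 0.1906
...................... 0.1887
...................... 0.1868
...................... 0.1849
...................... 0.183
...................... 0.1811
...................... 0.1792
...................... 0.1772
...................... 0.1753
...................... 0.1734
..........###......... 0.1714
.........###.......... 0.1695
.........###.......... 0.1675
........#####......... 0.1656
.......#######........ 0.1636
.......########....... 0.1617
.......#######........ 0.1597
.......#######........ 0.1577
.......##.###......... 0.1557
...................... 0.1537
...................... 0.1517
...................... 0.1497
...................... 0.1477
...................... 0.1457
...................... 0.1437
...................... 0.1417
...................... 0.1397
...................... 0.1376
```

Request:
arm_command --pt "6 0.5 1 0 0 0.2" --pt "6 0.5 0.7 0 0 0" --pt "5 0 0 0 0 0" --pt "0 0 0 0 0 0"

```text
clock: 18.8
position: [0.4234, -0.0805, 0.1607]
tool_rot: [3.141, 0.003, -0.267]
force: [-0.1, 0.3, -1.8]
grip_width: 0.0077
```

```bash
cat >> h.py <<'E'
# branch line in rep. coords: through cap pt along u (wanted TCP line); r = radial of hole
U=np.array([-np.cos(.266),np.sin(.266)]);V=np.array([np.sin(.266),np.cos(.266)]);T0=np.array([.4058,-.0727])
def st():
    s=bot.observe();q=s["position"][:2]-T0
    print(s["clock"],"radial",(.166+q@U).round(4),"lat err",(q@V+.001).round(4),"z",s["position"][2].round(4),"rot",s["tool_rot"].round(3),"F(out,left,z)",(s["force"][:2]@U).round(1),(s["force"][:2]@V).round(1),s["force"][2].round(1),"M",s["moment"].round(2))
E
python3 -c "
from h import *
st();to(*(T0-.025*U-.001*V),.161,-.266)"
```

```text
18.8 radial 0.147 lat err -0.0019 z 0.1607 rot [ 3.141e+00  3.000e-03 -2.670e-01] F(out,left,z) 0.1 0.2 -1.8 M [-0.02  0.01  0.03]
at 18.8 [ 0.4234 -0.0805  0.1607] [ 3.141e+00  3.000e-03 -2.670e-01] F [-0.1  0.3 -1.8] shift mm [ 6.  -1.9 -0.3] rot [ 0.03  0.16 -0.07]
```

Request:
arm_command --pt "1 -1.5 0 0 0 0" --pt "2 -0.4 0 0 0 0" --pt "2 0 0 0 0 0" --pt "2 0 0 0 0 0"

```text
clock: 19.2
position: [0.4309, -0.0806, 0.1606]
tool_rot: [3.141, 0.003, -0.267]
force: [-0.0, -0.2, -2.5]
grip_width: 0.0074
```

```bash
python3 -c "
from h import *
st()"
```

```text
19.2 radial 0.1397 lat err -0.0 z 0.1606 rot [ 3.141e+00  3.000e-03 -2.670e-01] F(out,left,z) -0.0 -0.2 -2.5 M [ 0.02 -0.05 -0.02]
```

Request:
arm_command --pt "1.5 0 0 0 0 0" --pt "1.5 0 0 0 0 0" --pt "1.5 0 0 0 0 0"

```text
clock: 19.5
position: [0.4357, -0.0819, 0.1607]
tool_rot: [3.141, 0.003, -0.267]
force: [-0.0, -0.6, -1.0]
grip_width: 0.0075
```

Request:
arm_command --pt "1.5 0 0 0 0 0" --pt "1.5 0 0 0 0 0" --pt "1.5 0 0 0 0 0"

```text
clock: 19.8
position: [0.4404, -0.0832, 0.1607]
tool_rot: [3.141, 0.003, -0.267]
force: [0.6, 1.1, -2.3]
grip_width: 0.0075
```

```bash
python3 -c "
from h import *
st()"
```

```text
19.8 radial 0.1299 lat err 0.0 z 0.1607 rot [ 3.141e+00  3.000e-03 -2.670e-01] F(out,left,z) -0.3 1.2 -2.3 M [ 0.02  0.03 -0.  ]
```

Request:
arm_command --pt "1.5 0 0 0 0 0" --pt "1.5 0 0 0 0 0" --pt "1.5 0 0 0 0 0" --pt "1.5 0 0 0 0 0"

```text
clock: 20.2
position: [0.4467, -0.0849, 0.1606]
tool_rot: [3.141, 0.003, -0.267]
force: [-1.4, 0.2, -1.8]
grip_width: 0.0075
```

Request:
arm_command --pt "1.5 0 0 0 0 0" --pt "1.5 0 0 0 0 0" --pt "1.5 0 0 0 0 0" --pt "1.5 0 0 0 0 0"

```text
clock: 20.6
position: [0.453, -0.0867, 0.1606]
tool_rot: [3.141, 0.003, -0.267]
force: [-0.4, 0.4, -1.0]
grip_width: 0.0075
```

```bash
python3 -c "
from h import *
st()
b=bot.grab_frame('scene');save(b,'s4.png',(200,190,330,320),4.5)"
```

```text
20.6 radial 0.1168 lat err -0.0001 z 0.1606 rot [ 3.141e+00  3.000e-03 -2.670e-01] F(out,left,z) 0.5 0.3 -1.0 M [-0.06  0.    0.06]
```

View pics/s4.png

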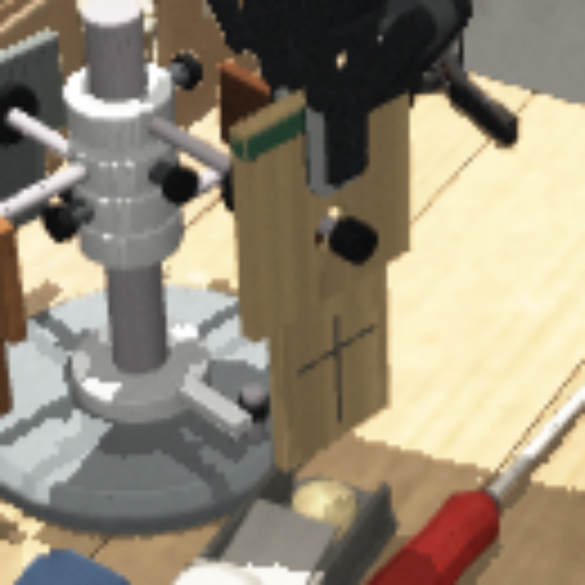

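Threaded: the cap is in front of the template at (352,240). Now I slide it to the shoulder.

Request:
arm_command --pt "3 0 0 0 0 0" --pt "3 0 0 0 0 0" --pt "3 0 0 0 0 0" --pt "3 0 0 0 0 0" --pt "3 0 0 0 0 0" --pt "3 0 0 0 0 0"

```text
clock: 21.25
position: [0.4719, -0.0919, 0.1605]
tool_rot: [3.141, 0.003, -0.267]
force: [0.5, 0.6, -1.4]
grip_width: 0.0073
```

Request:
arm_command --pt "2 0 0 0 0 0" --pt "1.5 0 0 0 0 0" --pt "1 0 0 0 0 0" --pt "1 0 0 0 0 0"

```text
clock: 21.65
position: [0.4779, -0.0935, 0.1604]
tool_rot: [3.141, 0.003, -0.267]
force: [-0.9, 0.7, -1.3]
grip_width: 0.0073
```

Request:
arm_command --pt "1 0 0 0 0 0" --pt "1 0 0 0 0 0"

```text
clock: 21.85
position: [0.4799, -0.094, 0.1604]
tool_rot: [3.141, 0.003, -0.267]
force: [0.0, -0.6, -0.5]
grip_width: 0.0072
```

```bash
python3 -c "
from h import *
st()"
```

```text
21.85 radial 0.0889 lat err -0.0001 z 0.1604 rot [ 3.141e+00  3.000e-03 -2.670e-01] F(out,left,z) -0.2 -0.5 -0.5 M [0.02 0.   0.06]
```

Request:
arm_command --pt "1 0 0 0 0 0" --pt "1 0 0 0 0 0" --pt "0.8 0 0 0 0 0"

```text
clock: 22.15
position: [0.4828, -0.0948, 0.1604]
tool_rot: [3.141, 0.003, -0.267]
force: [1.0, -0.2, -1.3]
grip_width: 0.0072
```

Request:
arm_command --pt "0.8 0 0 0 0 0" --pt "0.8 0 0 0 0 0"

```text
clock: 22.35
position: [0.4845, -0.0953, 0.1604]
tool_rot: [3.141, 0.003, -0.267]
force: [0.7, 0.3, -1.9]
grip_width: 0.0077
```

```bash
python3 -c "
from h import *
st()"
```

```text
22.35 radial 0.0841 lat err -0.0001 z 0.1604 rot [ 3.141e+00  3.000e-03 -2.670e-01] F(out,left,z) -0.6 0.5 -1.9 M [-0.04 -0.03 -0.02]
```

Nothing touched yet; a few more small steps.

Request:
arm_command --pt "0.8 0 0 0 0 0" --pt "0.8 0 0 0 0 0"

```text
clock: 22.55
position: [0.4854, -0.0956, 0.1602]
tool_rot: [3.141, 0.005, -0.267]
force: [-7.0, 3.2, 2.0]
grip_width: 0.0074
```

Request:
arm_command --pt "0.8 0 0 0 0 0" --pt "0.8 0 0 0 0 0"

```text
clock: 22.75
position: [0.4853, -0.0956, 0.1598]
tool_rot: [3.14, 0.009, -0.267]
force: [-5.3, 2.0, 1.7]
grip_width: 0.0076
```

```bash
python3 -c "
from h import *
st()"
```

```text
22.75 radial 0.0833 lat err -0.0002 z 0.1598 rot [ 3.14   0.009 -0.267] F(out,left,z) 5.6 0.6 1.7 M [ 0.42  1.22 -0.02]
```

Request:
arm_command --pt "-0.9 0 0 0 -0.3 0" --pt "0 0 1.2 0 0 0" --pt "0 0 1.2 0 0 0" --pt "0 0 1 0 0 0"

```text
clock: 23.15
position: [0.4848, -0.0955, 0.1563]
tool_rot: [3.14, 0.013, -0.267]
force: [0.8, 0.2, -1.3]
grip_width: 0.0076
```

Request:
arm_command --pt "0 0 0.6 0 0 0" --pt "0 0 0.6 0 0 0"

```text
clock: 23.35
position: [0.4849, -0.0955, 0.155]
tool_rot: [3.14, 0.013, -0.267]
force: [-1.7, 0.9, 6.4]
grip_width: 0.0075
```

```bash
python3 -c "
from h import *
st()"
```

```text
23.35 radial 0.0837 lat err -0.0002 z 0.155 rot [ 3.14   0.013 -0.267] F(out,left,z) 1.9 0.5 6.4 M [ 0.09  0.38 -0.03]
```

Request:
arm_command --pt "0 0 -0.5 0 0 0" --pt "0 0 0 0 0 0"

```text
clock: 23.55
position: [0.485, -0.0954, 0.1555]
tool_rot: [3.14, 0.013, -0.267]
force: [1.4, -0.4, -1.1]
grip_width: 0.0074
```

Request:
arm_command --pt "0 0 0 0 0 0" --pt "0 0 0 0 0 0" --pt "0 0 0 0 0 0" --pt "0 0 0 0 0 0" --pt "0 0 0 0 0 0" --pt "0 0 0 0 0 0" --grip 40

```text
clock: 24.15
position: [0.4852, -0.0955, 0.1557]
tool_rot: [3.14, 0.012, -0.267]
force: [0.7, -0.6, 0.3]
grip_width: 0.0338
```

Request:
arm_command --pt "0 0 -5 0 0 0" --pt "0 0 -10 0 0 0" --pt "0 0 -15 0 0 0" --pt "0 0 -20 0 0 0" --pt "0 0 -20 0 0 0" --pt "0 0 -20 0 0 0"

```text
clock: 24.75
position: [0.4853, -0.0952, 0.2503]
tool_rot: [3.141, 0.015, -0.266]
force: [0.3, 0.1, 0.4]
grip_width: 0.034
```

Request:
arm_command --pt "-20 0 -20 0 0 0" --pt "-30 10 0 0 0 0" --pt "-30 20 0 0 0 0" --pt "-30 20 0 0 0 0" --pt "0 30 0 0 0 0" --pt "0 30 0 0 0 0" --pt "0 20 0 0 0 0" --pt "0 0 0 0 0 0"

```text
clock: 25.55
position: [0.3416, -0.1934, 0.2819]
tool_rot: [3.141, 0.003, -0.264]
force: [0.1, 0.7, -0.4]
grip_width: 0.0343
```

Run:
```python
from h import *
st()
b=bot.grab_frame('scene');save(b,'s5.png',(180,170,340,330),3.7)
P=cloud(b);q=P[...,:2]-T0;a=.166+q@U;l=q@V;z=P[...,2]
m=(a>.075)&(a<.1)&(abs(l)<.045)&(z>.05)&(z<.25)
for lo,hi in((.065,.115),(.13,.2),(.205,.23)):
    n=m&(z>lo)&(z<hi);print(lo,n.sum(),"lat",l[n].min().round(4),l[n].max().round(4),"radial",np.percentile(a[n],[5,50,95]).round(4))
print(np.sort(z[m])[-5:])
```

```text
25.55 radial 0.1962 lat err -0.1323 z 0.2819 rot [ 3.141e+00  3.000e-03 -2.640e-01] F(out,left,z) 0.1 0.7 -0.4 M [ 0.02 -0.01  0.04]
0.065 585 lat -0.0316 0.026 radial [0.0824 0.0858 0.0873]
0.13 1289 lat -0.0444 0.039 radial [0.0815 0.0857 0.0876]
0.205 323 lat -0.0435 0.0385 radial [0.0786 0.0852 0.0871]
[0.21542131 0.21552089 0.21572939 0.21578708 0.21590124]
```

View pics/s5.png

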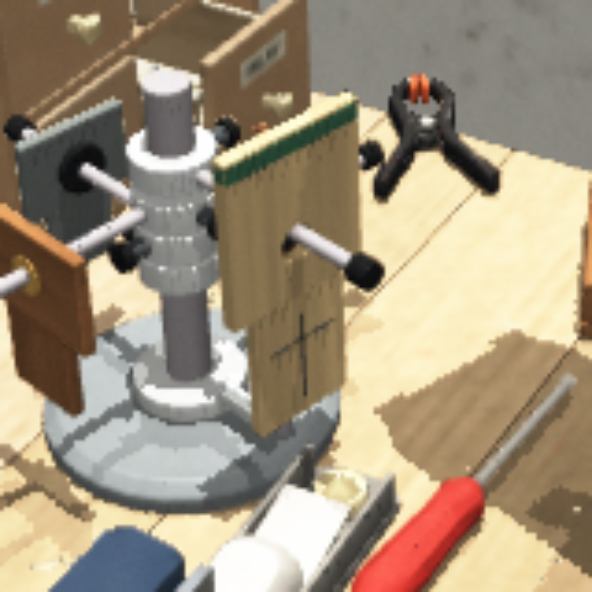

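The template hangs upright on the branch, with the cap clear in front at (365,270) and the plane, driver and clamp undisturbed. One check of the branch angle, then I hand in.

```bash
python3 -c "
from h import *
branch();st();bot.job_done()"
```

```text
84 [ 0.4385 -0.0828  0.1623] [ 0.4324 -0.0911  0.1536] [ 0.4467 -0.0764  0.1681]
branch angle from -x deg -15.186153030087928
25.65 radial 0.1959 lat err -0.1302 z 0.2817 rot [ 3.141e+00  3.000e-03 -2.610e-01] F(out,left,z) -0.4 0.3 0.7 M [ 0.03 -0.05  0.01]
the job is handed in; nothing more can be done
```

I turned the tree clockwise about 85° to its stop and hung the template on the empty branch against the shoulder disc. I then backed off and handed the job in at 25.65 s; no verdict is reported.

**Forces:**
- **Tree:** The highest push I read was about 14 N, at the stop.
- **Template:** Threading over the cap gave no clear contact. The highest readings were about 8 N against the shoulder and 6 N when setting it down on the rod.

These were read at the end of each move call, so a brief peak in between would not show.

**Last checks:**
- **Tree:** The branch angle is unchanged to within 0.1° of the reading at the stop.
- **Template:** It hangs upright and released. Its outer face is about 86 mm from the axis, so the hole centre is about 82 to 84 mm out. It is centred sideways to within about 3 mm.
- **Bystanders:** The plane, screwdriver and clamp look unmoved in the last picture. I did not measure them.

**What disagreed:** The cameras put the closed fingertips about 38 mm higher relative to the reported TCP than the description says. Because of that, my first push passed over the rod without touching it. I used the heights seen in the images from then on.

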